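Scrape broken saucer chips off the shop's serving board

ROBOT

A 6-joint arm with a two-finger parallel gripper is mounted at the origin on the work surface. World frame = base frame: x ahead of the robot, y to its left, z up, the work surface at z = 0. Lengths are in m, angles in rad, forces in N, time in s.
With the tool pointing down it reaches from about 0.35 to 0.975 m from the base axis. Payload 4.9 kg.
Tool frame: the origin (TCP) lies midway between the tips of the shut fingers; the grasp point (between the pads) lies 19 mm behind it; z points along the fingers, y is the line along which they close (so a half turn about z gives the same grasp; the last joint's range is limited). The gripper opens to 85 mm and grips with 20 to 120 N. Pads are 22 mm wide; open, the fingers measure 114 mm over their backs; the gripper's body (76 mm by 85 mm) begins 54 mm behind the grasp point. The pads swing forward as they close: fully open they stand 13 mm farther back than shut.
Start: joints at [1.006, 0.053, 1.613, -0, 1.476, -0.119], TCP at [0.269, 0.564, 0.231] pointing down, gripper open.
Joint ranges: [-3.01, 3.01], [-1.01, 2.22], [0.06, 2.58], [-1.02, 4.17], [0.09, 2.62], [-3.14, 3.14]. Speed limits (rad/s): [2.57, 2.57, 3.14, 3.14, 3.14, 3.14].

INTERFACE

Orientations are given as a unit quaternion [x, y, z, w].
In Python, from plant import monitor, viewer, manip gives the robot as it stands.
- The arm moves only by the tool jog_arm, never from a script. Its argument "plan" is a list of rows, each an object with "travel": the shift along the tool's x, y, z in cm, a list of three; "dr": the turn, a rotation vector about the tool's x, y, z in degrees, a list of three; "jaw": the opening in per cent of the stroke, from 0 (shut) to 100 (fully open). A call has 1 to 5 rows; each row is the pose to reach, as a shift and turn from the pose commanded when the call began, along the tool's axes at that moment; what a row does not reach only later rows make up. A row lasts 1/10 s, in which the tool goes at most 50 mm and 8.59 degrees, less where a joint would pass 70% of its speed; a pose out of reach is approached as far as the arm can. A call with a gripper value outside its range is refused whole. The fingers move at their own pace and stop on an object; "force" is the grip in N (left out, the last holds). Time passes only in rows, so rows that repeat a pose let the fingers close. It gives the time, the measured TCP pose, the force, the opening and the grip force at its end, in the units of the state.
- monitor.get_obs(): the state, without advancing time (a new reading comes with each control period).
- viewer.grab_frame(name): name is "side" or "top" or "wrist"; returns the picture (420x560x3 uint8, red, green, blue); there is no depth.
- viewer.get_calibration(name): a dict with "mtx" (3x3 intrinsics, pixels), "pose" (4x4, takes a point from camera to world coordinates). Camera axes: x right, y up, looking along -z (the intrinsics and any distortion apply to the point x, -y, -z); pixel columns grow to the right and rows downward; lengths in m; the calibration is good to about 2 mm. The wrist camera is an equidistant fisheye: a pixel r from the principal point sees the ray r / f radians off the axis. A picture is of the moment at which its call begins: read the wrist's pose just before it. get_calibration takes no time and is no camera call; for the wrist camera it gives the pose at the moment of the call.
- manip.close_job(): hands the job in; it is judged then, once.
The state is a dict: "clock": time; "q": joint angles; "dq": joint speeds; "joint_torque": joint torques, N m; "position": TCP position; "ee_rot": TCP orientation; "ft_force": force on the tool from outside, world axes, zero at the start; "torque": the same for the moment, N m; "width": finger opening in m; "finger_force": force on a finger pad.
Only numpy, scipy, OpenCV 4.12 (cv2) and the standard library are available. Lean on these libraries where they do the work, as an engineer would, in place of code of your own. Each camera call takes 0.05 s, during which the arm holds its last target. There are 200 camera calls.

TASK

A white and a blue saucer have chipped and left a piece each on the wooden serving board on the shop counter. Pick up the blue scraper with the orange grip and wipe both broken pieces, the white one and the blue one, off the board into the steel tray at its end, never touching the pieces with the fingers; then leave the scraper standing upright on the cleared board.

Things in the scene. Friction and masses are not known exactly. Their poses are not given: they have to be found in the camera images.
- board: Dark wooden board, 180 (x) by 240 (y) by 35 mm thick, fixed, flat, no rim. Origin: centre of its underside, on the counter; z up, +y mostly to the robot's left. Fixed to its +y end (y = 120 to 250 mm) and turned with it is an open steel tray, 220 mm wide in x: floor 4 mm above the counter, walls 4 mm thick and 35 mm high, level with the board's top; the board itself closes its near end.
- scraper: Scraper standing on the counter right of the board: blue blade block with black underside, 160 mm long (x), 26 deep (y), 28 high; on its middle an upright orange grip 70 mm long (x), 28 thick (y), from 28 to 86 mm up. 0.15 to 0.3 kg, symmetric. Origin: centre of its underside, z up. Grip it across y; it wipes moving along y. Not the red and black stapler of like length nearby.
- shard_white: A broken piece of a white saucer, a flat irregular chip about 31 x 26 mm and 9 mm thick, 16 g, lying loose on the wooden board's top. Origin at about the middle of its underside; z is up.
- shard_blue: A broken piece of a blue saucer, a flat irregular chip about 31 x 26 mm and 9 mm thick, 16 g, lying loose on the wooden board's top. Origin at about the middle of its underside; z is up.
Mind the look-alikes: they are no part of the job. What is shaped like the shard_white but green or pink is not meant. Of the things that look like the scraper, take the one that is farthest to the robot's left at the start.

How it is judged:
On the way:
1. the scraper is lifted off the counter in the fingers (height (world z) of scraper above 0.03 m and contact force between the fingers and scraper above 1 N), for 0.2 s.
At the end, for the whole second after the job is handed in: Both broken pieces lie at rest in the steel tray (their origins within its outline and below 28 mm above the counter), and the scraper stands at rest on the board's top, its middle within the board's outline, upright within 10 degrees, its underside within about 5 mm of the board's top (y of shard_white in the frame of board between 0.12 and 0.25 m and x of shard_white in the frame of board between -0.11 and 0.11 m and z of each of shard_white, shard_blue in the frame of board below 0.028 m and linear speed of each of shard_white, shard_blue, scraper below 0.02 m/s and y of shard_blue in the frame of board between 0.12 and 0.25 m and x of shard_blue in the frame of board between -0.11 and 0.11 m and x of scraper in the frame of board between -0.09 and 0.09 m and y of scraper in the frame of board between -0.12 and 0.12 m and z of scraper in the frame of board between 0.03 and 0.042 m and angle between scraper's own z axis and vertical below 0.17 rad); the robot touches nothing.
It fails at once if the fingers touch a broken piece (contact force between the fingers and shard_white above 0.3 N or contact force between the fingers and shard_blue above 0.3 N).
It fails at once if a broken piece is moved (over 15 mm) while the scraper stands on the counter (height (world z) of scraper below 0.012 m and distance of any of shard_white, shard_blue from where it was at the start of the episode above 0.015 m).
It also fails if it takes over 42 s, if anything falls off the work surface, if the arm or the gripper's body presses on something with over 40 N, if the wrist force passes 120 N, or if a joint passes its speed limit or range.

## Working session

There is one attempt and no reset: what is moved stays moved. The work goes in short steps, Python scripts to look and compute and a tool call to move; the robot and the scene stay as the last step left them, time stands still between calls to the robot, and variables do not carry over. Pictures are saved under pics/ and viewed, at most 10 in all, crops included, and the job is handed in when it is done.

Besides the shell and the picture viewer there is one more tool, called by a JSON object that holds its "api" and its "payload", one argument or row to a line. jog_arm: Moves the arm, as the interface text tells. Its arguments: {"type":"object","properties":{"plan":{"type":"array","items":{"type":"object","properties":{"travel":{"type":"array","items":{"type":"number"}},"dr":{"type":"array","items":{"type":"number"}},"jaw":{"type":"number"}}}},"force":{"type":"number"}},"required":["plan"]}

```bash
mkdir -p pics; python3 - <<'E'
from plant import monitor, viewer
import cv2
for n in("side","top"):
    c=viewer.get_calibration(n);print(n,c['mtx'],c['pose'].__repr__(),[k for k in c])
    cv2.imwrite(f'pics/{n}0.png',viewer.grab_frame(n)[:,:,::-1])
o=monitor.get_obs();print(o['clock'],o['position'],o['ee_rot'],o['width'],o['ft_force'])
E
```

```text
side [[478.4668869    0.         280.98927405]
 [  0.         478.4668869  208.15489257]
 [  0.           0.           1.        ]] array([[-0.98199259,  0.12300537, -0.14338837,  0.43109305],
       [-0.188385  , -0.58051774,  0.79215545,  0.61030033],
       [ 0.01419989,  0.804903  ,  0.59323648,  0.66170903],
       [ 0.        ,  0.        ,  0.        ,  1.        ]]) ['mtx', 'pose']
top [[519.3073399    0.         282.88224732]
 [  0.         519.3073399  212.24350514]
 [  0.           0.           1.        ]] array([[-5.82785686e-05,  9.97439296e-01, -7.15181583e-02,
         5.17618223e-01],
       [-9.99867265e-01,  1.10709674e-03,  1.62550694e-02,
        -1.97692243e-01],
       [ 1.62926225e-02,  7.15096127e-02,  9.97306836e-01,
         1.15691502e+00],
       [ 0.00000000e+00,  0.00000000e+00,  0.00000000e+00,
         1.00000000e+00]]) ['mtx', 'pose']
0.1 [0.26915193 0.56344437 0.23017451] [ 2.21039581e-01  9.75264367e-01 -9.03962691e-04 -3.18857380e-04] 0.08543654750023773 [-0.22473798 -0.15081411  0.53275432]
```

View pics/side0.png

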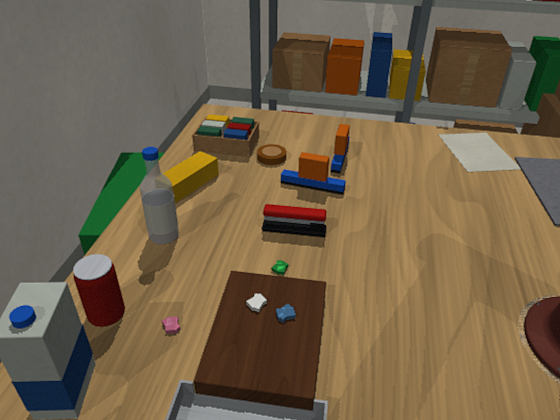

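View pics/top0.png

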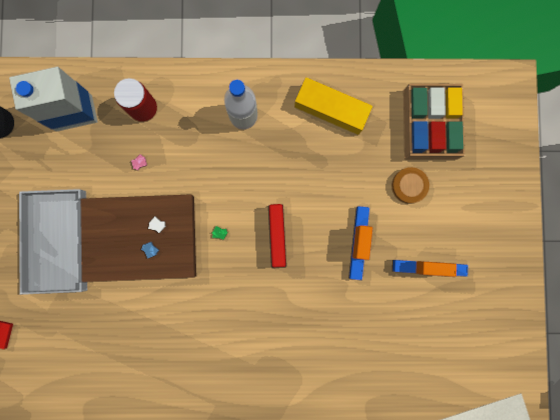

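The side view shows the board with the white (257,301) and blue (286,313) chips, with the tray below it. In the top view the target scraper, the leftmost of the two, is at (361,243). The board spans columns 80–195 with the tray at 20–82, and the chips are at (157,225) and (150,250). The stapler at (278,236) and the green chip at (219,233) lie in between.

```bash
cat > h.py <<'E'
import numpy as np, cv2
from plant import monitor, viewer
from scipy.optimize import minimize
from scipy.spatial.transform import Rotation as R
def proj(c,P):
    T=np.linalg.inv(c['pose']);p=P@T[:3,:3].T+T[:3,3];p=p*[1,-1,-1]
    q=p@c['mtx'].T;return q[:,:2]/q[:,2:]
def ray(c,uv,z):
    d=np.linalg.inv(c['mtx'])@[uv[0],uv[1],1];d=c['pose'][:3,:3]@(d*[1,-1,-1]);o=c['pose'][:3,3]
    return o+d*(z-o[2])/d[2]
def box(x,y,z0,z1):return np.array([[a*x/2,b*y/2,z] for a in(-1,1) for b in(-1,1) for z in(z0,z1)])
def sil(c,boxes,p,z=0,s=4):
    m=np.zeros((420*s//4*4//s*s//s*s,560*s),np.uint8) if 0 else np.zeros((420*s,560*s),np.uint8)
    r=R.from_euler('z',p[2]).as_matrix()
    for b in boxes:
        q=proj(c,b@r.T+[p[0],p[1],z]);h=cv2.convexHull(((q+.5)*s).astype(np.float32)).round().astype(int)
        cv2.fillConvexPoly(m,h,1)
    return m
def fit(views,boxes,p0,z=0):
    def f(p):
        e=0
        for c,mask in views:
            m=sil(c,boxes,p,z);M=cv2.resize(mask,None,fx=4,fy=4,interpolation=cv2.INTER_NEAREST)
            e+=1-(m&M).sum()/(m|M).sum()
        return e
    r=minimize(f,p0,method='Nelder-Mead',options=dict(initial_simplex=np.array(p0)+np.array([[0,0,0],[.01,0,0],[0,.01,0],[0,0,.08]]),xatol=2e-4,fatol=1e-4))
    return r.x,r.fun/len(views)
SCR=[box(.16,.026,0,.028),box(.07,.028,.028,.086)]
def roi(m,x0,x1,y0,y1):
    o=np.zeros_like(m);o[y0:y1,x0:x1]=m[y0:y1,x0:x1];return o
def hsv(n): return cv2.cvtColor(cv2.imread(n),cv2.COLOR_BGR2HSV)
def rng(h,a,b):return (cv2.inRange(h,np.array(a),np.array(b))>0).astype(np.uint8)
E
python3 - <<'E'
from h import *
T=viewer.get_calibration('top');S=viewer.get_calibration('side')
h=hsv('pics/top0.png');g=hsv('pics/side0.png')
col=lambda h:rng(h,(100,150,40),(130,255,255))|rng(h,(5,215,120),(16,255,255))
mt=roi(col(h),345,376,200,285);ms=roi(col(g),276,349,150,196)
print(mt.sum(),ms.sum())
p0=[*ray(T,(361,243),.04)[:2],1.45-3.14/2*0-0]
for th in (-.1,.1):
  p0[2]=th
  print('scr',fit([(T,mt)],SCR,p0),fit([(S,ms)],SCR,p0),fit([(T,mt),(S,ms)],SCR,p0))
print('board corners',[ray(T,u,.035)[:2].round(4) for u in((82,198),(193,195),(195,278),(82,281))])
bm=roi(rng(h,(0,60,10),(20,255,95)),70,205,185,290);bm=cv2.morphologyEx(bm,cv2.MORPH_CLOSE,np.ones((15,15),np.uint8))
bm=cv2.morphologyEx(bm,cv2.MORPH_OPEN,np.ones((9,9),np.uint8))
print(cv2.boundingRect(bm)); b0=[*ray(T,(138,238),.035)[:2],0]
print('board',fit([(T,bm)],[box(.18,.24,0,.035)],b0))
w=roi(rng(h,(0,0,140),(180,60,255)),130,180,205,270);b=roi(rng(h,(98,90,40),(130,255,255)),130,180,205,270)
for n,m in(('w',w),('b',b)):
  ys,xs=np.nonzero(m);print(n,len(xs),ray(T,(xs.mean(),ys.mean()),.042).round(4))
for n,u,z in(('green',(219,233),.009),('stapTL',(270,205),.05),('stapBR',(286,267),.05),('scr2L',(393,266),.04)):print(n,ray(T,u,z).round(3))
d=cv2.imread('pics/top0.png');d[mt>0]=(255,0,255);d[bm>0]=d[bm>0]//2+[0,120,0];
for n,(x0,y0) in {}: pass
cv2.imwrite('pics/m.png',d)
E
```

```text
895 920
scr (array([ 0.53226424, -0.38340226, -0.11533639]), np.float64(0.2587260486794407)) (array([ 0.53384624, -0.38848286, -0.05494237]), np.float64(0.5737135641376407)) (array([ 0.53318854, -0.3827436 , -0.11676337]), np.float64(0.42011073545875904))
scr (array([ 0.5331721 , -0.38328434, -0.1174116 ]), np.float64(0.2623879674461729)) (array([ 0.53322518, -0.38758797, -0.05732235]), np.float64(0.5733483035682958)) (array([ 0.53276292, -0.38289529, -0.12923886]), np.float64(0.4184574806351434))
board corners [array([0.6284, 0.2174]), array([ 0.6353, -0.0213]), array([ 0.4567, -0.0278]), array([0.4506, 0.2125])]
(81, 195, 115, 82)
board (array([0.5447929 , 0.09842143, 0.03730318]), np.float64(0.08164059459880146))
w 169 [0.5708 0.0553 0.042 ]
b 162 [0.5175 0.069  0.042 ]
green [ 0.554 -0.075  0.009]
stapTL [ 0.612 -0.188  0.05 ]
stapBR [ 0.481 -0.222  0.05 ]
scr2L [ 0.482 -0.452  0.04 ]
```

```bash
python3 - <<'E'
from h import *
T=viewer.get_calibration('top');S=viewer.get_calibration('side')
a=cv2.imread('pics/top0.png');b=cv2.imread('pics/side0.png')
p=[.533,-.383,-.117]
A=cv2.resize(a,None,fx=4,fy=4);B=cv2.resize(b,None,fx=4,fy=4)
for im,c in((A,T),(B,S)):
  for bx,pp in((SCR[:1],p),(SCR[1:],p),([box(.18,.24,0,.035)],[.543,.096,.03])):
    cs,_=cv2.findContours(sil(c,bx,pp),0,1);cv2.drawContours(im,cs,-1,(0,255,0),1)
o=np.zeros((600,800,3),np.uint8)
o[:400,:200]=A[780:1180,1330:1530];o[:280,210:560]=B[580:860,1080:1430]
o[300:600,210:800]=cv2.resize(a[180:300,10:246],None,fx=2.5,fy=2.5)
o[300:600,210:800]=cv2.resize(A[720:1200,40:984],(590,300))
cv2.imwrite('pics/ov.png',o)
E
```

```text
(no output)
```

View pics/ov.png

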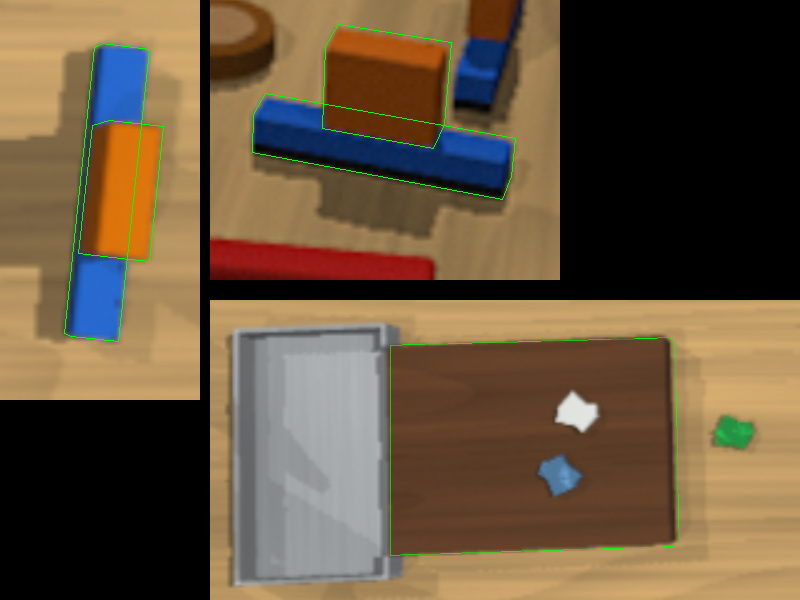

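The overlays fit well. The scraper is at (0.533, -0.383) with yaw -6.7°, and the board is centred at (0.543, 0.096) with yaw about 1.7°.

```bash
cat > go.py <<'E'
import sys
from h import *
# target x y z yaw(of tool y, deg)
def go(x,y,z,yaw):
    o=monitor.get_obs();r=R.from_quat(o['ee_rot'])
    a=np.radians(yaw);ty=np.array([np.cos(a),np.sin(a),0]);tz=np.array([0,0,-1.]);M=np.stack([np.cross(ty,tz),ty,tz],1)
    t=r.inv().apply(np.array([x,y,z])-o['position'])*100
    d=(r.inv()*R.from_matrix(M)).as_rotvec(degrees=True)
    print('travel',t.round(2),'dr',d.round(2),'pos',o['position'].round(4),'q',o['q'].round(2),'w',round(o['width'],4),'F',o['ft_force'].round(1),o['clock'])
if __name__=='__main__': go(*map(float,sys.argv[1:5]))
E
python3 go.py .533 -.383 .2 83.3
```

```text
travel [-64.61 -74.01   3.14] dr [ -0.11  -0.03 -18.84] pos [0.2692 0.5634 0.2302] q [ 1.01  0.05  1.61 -0.    1.48 -0.12] w 0.0854 F [-0.2 -0.2  0.5] 0.1
```

{"api": "jog_arm", "payload": {
  "plan": [
    {"travel": [-64.6, -74, 3.1], "dr": [-0.1, 0, -18.8], "jaw": 100},
    {"travel": [-64.6, -74, 3.1], "dr": [-0.1, 0, -18.8], "jaw": 100},
    {"travel": [-64.6, -74, 3.1], "dr": [-0.1, 0, -18.8], "jaw": 100},
    {"travel": [-64.6, -74, 3.1], "dr": [-0.1, 0, -18.8], "jaw": 100},
    {"travel": [-64.6, -74, 3.1], "dr": [-0.1, 0, -18.8], "jaw": 100}
  ]
}}

```text
clock: 0.6
position: [0.3363, 0.3216, 0.2228]
ee_rot: [0.058, 0.998, 0.001, 0.0]
ft_force: [1.0, 0.3, -0.1]
width: 0.0853
finger_force: 0.0
```

```bash
python3 go.py .533 -.383 .2 83.3
```

```text
travel [-27.75 -67.69   2.2 ] dr [ 0.07 -0.    0.01] pos [0.3363 0.3216 0.2228] q [ 0.6  -0.34  1.98  0.    1.5  -0.85] w 0.0853 F [ 1.   0.3 -0.1] 0.6
```

{"api": "jog_arm", "payload": {
  "plan": [
    {"travel": [-27.7, -67.6, 2.2], "dr": [0, 0, 0], "jaw": 100},
    {"travel": [-27.7, -67.6, 2.2], "dr": [0, 0, 0], "jaw": 100},
    {"travel": [-27.7, -67.6, 2.2], "dr": [0, 0, 0], "jaw": 100},
    {"travel": [-27.7, -67.6, 2.2], "dr": [0, 0, 0], "jaw": 100},
    {"travel": [-27.7, -67.6, 2.2], "dr": [0, 0, 0], "jaw": 100}
  ]
}}

```text
clock: 1.1
position: [0.4033, 0.0809, 0.2152]
ee_rot: [0.059, 0.998, 0.001, 0.0]
ft_force: [1.3, 0.9, 0.7]
width: 0.0856
finger_force: 0.0
```

{"api": "jog_arm", "payload": {
  "plan": [
    {"travel": [-18.2, -44.5, 1.5], "dr": [0, 0, 0], "jaw": 100},
    {"travel": [-18.2, -44.5, 1.5], "dr": [0, 0, 0], "jaw": 100},
    {"travel": [-18.2, -44.5, 1.5], "dr": [0, 0, 0], "jaw": 100},
    {"travel": [-18.2, -44.5, 1.5], "dr": [0, 0, 0], "jaw": 100},
    {"travel": [-18.2, -44.5, 1.5], "dr": [0, 0, 0], "jaw": 100}
  ]
}}

```text
clock: 1.6
position: [0.4701, -0.1601, 0.2069]
ee_rot: [0.059, 0.998, 0.001, 0.0]
ft_force: [1.2, 0.0, 0.2]
width: 0.0856
finger_force: 0.0
```

```bash
python3 go.py .533 -.383 .13 83.3
```

```text
travel [ -8.88 -21.4    7.65] dr [ 0.12  0.01 -0.08] pos [ 0.4701 -0.1601  0.2069] q [-0.48 -0.25  1.93  0.    1.46 -1.93] w 0.0856 F [1.2 0.  0.2] 1.6
```

{"api": "jog_arm", "payload": {
  "plan": [
    {"travel": [-8.9, -21.4, 7.6], "dr": [0.1, 0, -0.1], "jaw": 100},
    {"travel": [-8.9, -21.4, 7.6], "dr": [0.1, 0, -0.1], "jaw": 100},
    {"travel": [-8.9, -21.4, 7.6], "dr": [0.1, 0, -0.1], "jaw": 100},
    {"travel": [-8.9, -21.4, 7.6], "dr": [0.1, 0, -0.1], "jaw": 100},
    {"travel": [-8.9, -21.4, 7.6], "dr": [0.1, 0, -0.1], "jaw": 100}
  ]
}}

```text
clock: 2.1
position: [0.5333, -0.3828, 0.1293]
ee_rot: [0.058, 0.998, 0.0, -0.0]
ft_force: [0.2, 0.2, -0.1]
width: 0.0852
finger_force: 0.0
```

```bash
python3 go.py .533 -.383 .037 83.3; python3 - <<'E'
from plant import viewer; import cv2
cv2.imwrite('pics/w1.png',viewer.grab_frame('wrist')[:,:,::-1])
E
```

```text
travel [ 0.02 -0.03  9.23] dr [ 0.05 -0.05  0.01] pos [ 0.5333 -0.3828  0.1293] q [-0.74  0.2   1.62  0.    1.32 -2.19] w 0.0852 F [ 0.2  0.2 -0.1] 2.1
```

View pics/w1.png

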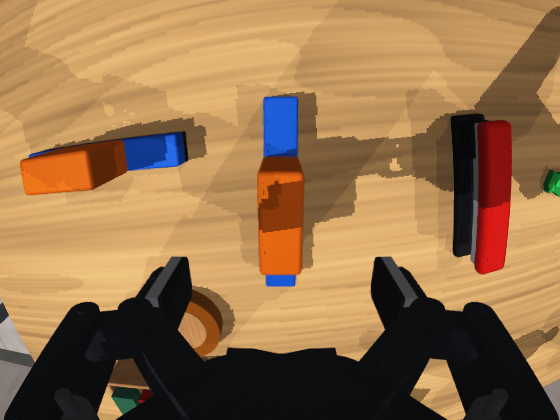

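The wrist view shows the grip centred between the fingers (column 281) and parallel to the pads. I'll descend and grip.

{"api": "jog_arm", "payload": {
  "plan": [
    {"travel": [0, 0, 4], "dr": [0, 0, 0], "jaw": 100},
    {"travel": [0, 0, 7], "dr": [0, 0, 0], "jaw": 100},
    {"travel": [0, 0, 9.2], "dr": [0, 0, 0], "jaw": 100},
    {"travel": [0, 0, 9.2], "dr": [0, 0, 0], "jaw": 100},
    {"travel": [0, 0, 9.2], "dr": [0, 0, 0], "jaw": 20}
  ],
  "force": 80
}}

```text
clock: 2.65
position: [0.5333, -0.3806, 0.0388]
ee_rot: [0.058, 0.998, 0.0, -0.0]
ft_force: [0.4, -0.1, 2.1]
width: 0.073
finger_force: 0.0
```

{"api": "jog_arm", "payload": {
  "plan": [
    {"travel": [0, 0, 0], "dr": [0, 0, 0], "jaw": 20},
    {"travel": [0, 0, 0], "dr": [0, 0, 0], "jaw": 20},
    {"travel": [0, 0, 0], "dr": [0, 0, 0], "jaw": 20},
    {"travel": [0, 0, 0], "dr": [0, 0, 0], "jaw": 20},
    {"travel": [0, 0, 0], "dr": [0, 0, 0], "jaw": 20}
  ]
}}

```text
clock: 3.15
position: [0.5344, -0.3816, 0.0409]
ee_rot: [0.058, 0.998, -0.001, 0.001]
ft_force: [0.2, -0.1, 5.7]
width: 0.0273
finger_force: 79.0
```

{"api": "jog_arm", "payload": {
  "plan": [
    {"travel": [0, 0, -3], "dr": [0, 0, 0], "jaw": 0},
    {"travel": [0, 0, -6], "dr": [0, 0, 0], "jaw": 0},
    {"travel": [0, 0, -9], "dr": [0, 0, 0], "jaw": 0},
    {"travel": [0, 0, -12], "dr": [0, 0, 0], "jaw": 0},
    {"travel": [0, 0, -12], "dr": [0, 0, 0], "jaw": 0}
  ]
}}

```text
clock: 3.65
position: [0.5356, -0.3826, 0.1642]
ee_rot: [0.058, 0.998, -0.003, 0.004]
ft_force: [1.8, 0.5, -1.6]
width: 0.0273
finger_force: 79.3
```

```bash
python3 go.py .543 .03 .16 91.7; python3 - <<'E'
from plant import viewer; import cv2
a=viewer.grab_frame('side')[:,:,::-1];b=viewer.grab_frame('wrist')[:,:,::-1]
cv2.imwrite('pics/l1.png',cv2.hconcat([cv2.resize(a,(400,300)),cv2.resize(b,(400,300))]))
E
```

```text
travel [ 4.04 41.07  0.18] dr [-0.32  0.41 -8.34] pos [ 0.5356 -0.3826  0.1642] q [-0.73  0.17  1.6   0.    1.36 -2.19] w 0.0273 F [ 1.8  0.5 -1.6] 3.65
```

View pics/l1.png

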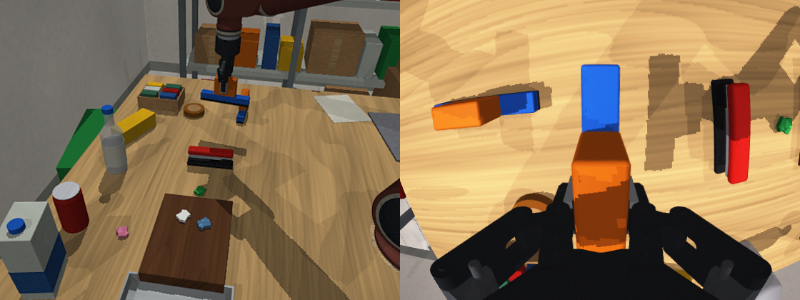

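{"api": "jog_arm", "payload": {
  "plan": [
    {"travel": [3.6, 39.2, 0.2], "dr": [0, 0, -8.4], "jaw": 0},
    {"travel": [3.6, 39.2, 0.2], "dr": [0, 0, -8.4], "jaw": 0},
    {"travel": [3.6, 39.2, 0.2], "dr": [0, 0, -8.4], "jaw": 0},
    {"travel": [3.6, 39.2, 0.2], "dr": [0, 0, -8.4], "jaw": 0},
    {"travel": [3.6, 39.2, 0.2], "dr": [0, 0, -8.4], "jaw": 0}
  ]
}}

```text
clock: 4.25
position: [0.5375, -0.1284, 0.1541]
ee_rot: [-0.015, 1.0, 0.001, -0.002]
ft_force: [1.0, 0.4, -1.8]
width: 0.0272
finger_force: 79.9
```

```bash
python3 go.py .5455 .011 .16 91.7
```

```text
travel [-1.22 13.91 -0.57] dr [ 0.13 -0.27  0.02] pos [ 0.5375 -0.1284  0.1541] q [-0.37 -0.06  1.85  0.    1.35 -1.97] w 0.0272 F [ 1.   0.4 -1.8] 4.25
```

{"api": "jog_arm", "payload": {
  "plan": [
    {"travel": [-1.2, 13.9, -0.5], "dr": [0, 0, 0], "jaw": 0},
    {"travel": [-1.2, 13.9, -0.5], "dr": [0, 0, 0], "jaw": 0},
    {"travel": [-1.2, 13.9, -0.5], "dr": [0, 0, 0], "jaw": 0},
    {"travel": [-1.2, 13.9, -0.5], "dr": [0, 0, 0], "jaw": 0},
    {"travel": [-1.2, 13.9, -0.5], "dr": [0, 0, 0], "jaw": 0}
  ]
}}

```text
clock: 4.75
position: [0.5458, 0.0093, 0.1599]
ee_rot: [-0.016, 1.0, -0.0, -0.002]
ft_force: [-0.4, -0.4, -2.8]
width: 0.0274
finger_force: 80.3
```

```bash
python3 go.py .5455 .011 .082 91.7; python3 - <<'E'
from plant import viewer; import cv2
a=viewer.grab_frame('top')[170:310,10:220,::-1];b=viewer.grab_frame('wrist')[:,:,::-1]
cv2.imwrite('pics/l2.png',cv2.hconcat([cv2.resize(a,(400,300)),cv2.resize(b,(400,300))]))
E
```

```text
travel [-0.01  0.18  7.79] dr [ 0.   -0.25  0.18] pos [0.5458 0.0093 0.1599] q [-0.12 -0.08  1.86 -0.    1.36 -1.72] w 0.0274 F [-0.4 -0.4 -2.8] 4.75
```

View pics/l2.png

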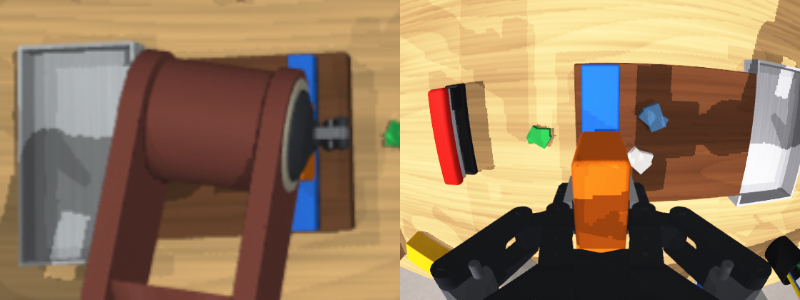

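The blade is parallel to the board and behind both chips. Now I'll lower it.

{"api": "jog_arm", "payload": {
  "plan": [
    {"travel": [0, 0.1, 4], "dr": [0, 0, 0], "jaw": 0},
    {"travel": [0, 0.1, 7], "dr": [0, 0, 0], "jaw": 0},
    {"travel": [0, 0.1, 7.8], "dr": [0, 0, 0], "jaw": 0},
    {"travel": [0, 0.1, 8], "dr": [0, 0, 0], "jaw": 0},
    {"travel": [0, 0.1, 8], "dr": [0, 0, 0], "jaw": 0}
  ]
}}

```text
clock: 5.35
position: [0.5481, 0.0086, 0.0837]
ee_rot: [-0.015, 1.0, -0.0, 0.001]
ft_force: [0.4, 0.4, -2.1]
width: 0.0267
finger_force: 80.2
```

{"api": "jog_arm", "payload": {
  "plan": [
    {"travel": [0, 0, 0.1], "dr": [0, 0, 0], "jaw": 0},
    {"travel": [0, 0, 0.2], "dr": [0, 0, 0], "jaw": 0},
    {"travel": [0, 0, 0.3], "dr": [0, 0, 0], "jaw": 0},
    {"travel": [0, 0, 0.3], "dr": [0, 0, 0], "jaw": 0}
  ]
}}

```text
clock: 5.75
position: [0.5475, 0.0094, 0.0802]
ee_rot: [-0.015, 1.0, -0.0, 0.0]
ft_force: [-0.6, -0.1, -2.5]
width: 0.0273
finger_force: 80.2
```

{"api": "jog_arm", "payload": {
  "plan": [
    {"travel": [0, 0, 0.15], "dr": [0, 0, 0], "jaw": 0},
    {"travel": [0, 0, 0.3], "dr": [0, 0, 0], "jaw": 0},
    {"travel": [0, 0, 0.3], "dr": [0, 0, 0], "jaw": 0}
  ]
}}

```text
clock: 6.05
position: [0.5471, 0.0094, 0.0764]
ee_rot: [-0.015, 1.0, 0.0, -0.0]
ft_force: [-1.2, -0.4, -2.1]
width: 0.0269
finger_force: 80.2
```

{"api": "jog_arm", "payload": {
  "plan": [
    {"travel": [0, 0, 0.1], "dr": [0, 0, 0], "jaw": 0},
    {"travel": [0, 0, 0.1], "dr": [0, 0, 0], "jaw": 0}
  ]
}}

```text
clock: 6.25
position: [0.5476, 0.0094, 0.076]
ee_rot: [-0.015, 1.0, -0.0, 0.0]
ft_force: [-1.1, 0.5, -0.9]
width: 0.0269
finger_force: 80.4
```

{"api": "jog_arm", "payload": {
  "plan": [
    {"travel": [0, 0, 0.1], "dr": [0, 0, 0], "jaw": 0},
    {"travel": [0, 0, 0.1], "dr": [0, 0, 0], "jaw": 0}
  ]
}}

```text
clock: 6.45
position: [0.5476, 0.0093, 0.0759]
ee_rot: [-0.015, 1.0, -0.0, 0.0]
ft_force: [-3.4, 0.1, 6.3]
width: 0.0276
finger_force: 81.2
```

```bash
python3 go.py .539 .222 .075 91.7
```

```text
travel [ 0.21 21.28  0.09] dr [-0.01  0.02  0.06] pos [0.5476 0.0093 0.0759] q [-0.12  0.02  1.92 -0.    1.2  -1.72] w 0.0276 F [-3.4  0.1  6.3] 6.45
```

{"api": "jog_arm", "payload": {
  "plan": [
    {"travel": [0, 1, 0], "dr": [0, 0, 0], "jaw": 0},
    {"travel": [0, 2.4, 0], "dr": [0, 0, 0], "jaw": 0},
    {"travel": [0, 3.8, 0], "dr": [0, 0, 0], "jaw": 0},
    {"travel": [0, 5.2, 0], "dr": [0, 0, 0], "jaw": 0},
    {"travel": [0, 6.6, 0], "dr": [0, 0, 0], "jaw": 0}
  ]
}}

```text
clock: 6.95
position: [0.5462, 0.0762, 0.0759]
ee_rot: [-0.016, 1.0, -0.001, 0.001]
ft_force: [0.0, -5.9, 5.5]
width: 0.0274
finger_force: 81.1
```

```bash
python3 go.py .539 .222 .075 91.7; python3 - <<'E'
from plant import viewer; import cv2
b=viewer.grab_frame('wrist')[:,:,::-1];a=viewer.grab_frame('side')[:,:,::-1]
cv2.imwrite('pics/l3.png',cv2.hconcat([cv2.resize(a,(400,300)),cv2.resize(b,(400,300))]))
E
```

```text
travel [ 0.26 14.59  0.06] dr [-0.1   0.15  0.11] pos [0.5462 0.0762 0.0759] q [ 0.    0.03  1.91 -0.    1.2  -1.6 ] w 0.0274 F [ 0.  -5.9  5.5] 6.95
```

View pics/l3.png

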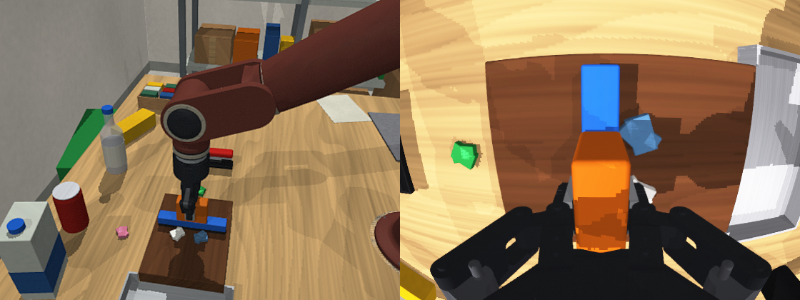

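Both chips are being pushed ahead of the blade. I'll continue the wipe.

{"api": "jog_arm", "payload": {
  "plan": [
    {"travel": [0, 1.4, 0], "dr": [0, 0, 0], "jaw": 0},
    {"travel": [0, 2.8, 0], "dr": [0, 0, 0], "jaw": 0},
    {"travel": [0, 4.2, 0], "dr": [0, 0, 0], "jaw": 0},
    {"travel": [0, 5.6, 0], "dr": [0, 0, 0], "jaw": 0},
    {"travel": [0, 7, 0], "dr": [0, 0, 0], "jaw": 0}
  ]
}}

```text
clock: 7.55
position: [0.5439, 0.1462, 0.0759]
ee_rot: [-0.016, 1.0, -0.001, 0.001]
ft_force: [0.8, -5.5, 7.1]
width: 0.0274
finger_force: 81.3
```

{"api": "jog_arm", "payload": {
  "plan": [
    {"travel": [0, 1.4, 0], "dr": [0, 0, 0], "jaw": 0},
    {"travel": [0, 2.8, 0], "dr": [0, 0, 0], "jaw": 0},
    {"travel": [0, 4.2, 0], "dr": [0, 0, 0], "jaw": 0},
    {"travel": [0, 5.6, -0.1], "dr": [0, 0, 0], "jaw": 0},
    {"travel": [0, 7.2, -0.2], "dr": [0, 0, 0], "jaw": 0}
  ]
}}

```text
clock: 8.05
position: [0.54, 0.219, 0.076]
ee_rot: [-0.015, 1.0, 0.001, -0.001]
ft_force: [0.6, 0.0, -2.0]
width: 0.0273
finger_force: 80.3
```

```bash
python3 go.py .539 .222 .075 91.7; python3 - <<'E'
from plant import viewer; import cv2
b=viewer.grab_frame('wrist')[:,:,::-1];a=viewer.grab_frame('top')[170:310,10:220,::-1]
cv2.imwrite('pics/l4.png',cv2.hconcat([cv2.resize(a,(400,300)),cv2.resize(b,(400,300))]))
E
```

```text
travel [0.09 0.3  0.1 ] dr [ 0.06 -0.07  0.05] pos [0.54  0.219 0.076] q [ 0.26  0.1   1.84  0.    1.21 -1.34] w 0.0273 F [ 0.6  0.  -2. ] 8.05
```

View pics/l4.png

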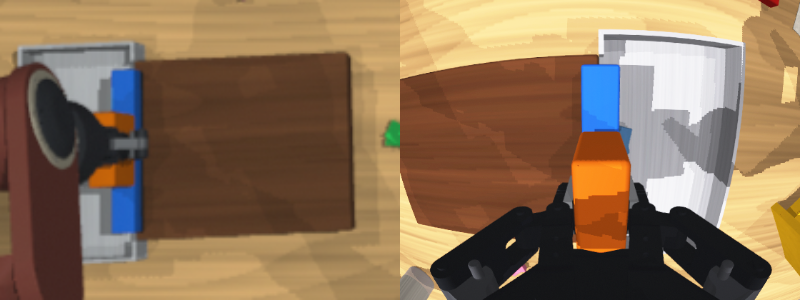

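The chips have dropped off the board edge. I'll lift clear and go back to the middle of the board.

{"api": "jog_arm", "payload": {
  "plan": [
    {"travel": [0, 0, -2.5], "dr": [0, 0, 0], "jaw": 0},
    {"travel": [0, -3, -3], "dr": [0, 0, 0], "jaw": 0},
    {"travel": [0, -7, -3], "dr": [0, 0, 0], "jaw": 0},
    {"travel": [0, -11, -3], "dr": [0, 0, 0], "jaw": 0},
    {"travel": [0, -14, -3], "dr": [0, 0, 0], "jaw": 0}
  ]
}}

```text
clock: 8.65
position: [0.5439, 0.0759, 0.1054]
ee_rot: [-0.015, 1.0, 0.0, -0.001]
ft_force: [0.6, -0.8, -2.3]
width: 0.0274
finger_force: 80.2
```

{"api": "jog_arm", "payload": {
  "plan": [
    {"travel": [0, 0, 1], "dr": [0, 0, 0], "jaw": 0},
    {"travel": [0, 0, 2], "dr": [0, 0, 0], "jaw": 0},
    {"travel": [0, 0, 2.5], "dr": [0, 0, 0], "jaw": 0},
    {"travel": [0, 0, 2.8], "dr": [0, 0, 0], "jaw": 0},
    {"travel": [0, 0, 2.8], "dr": [0, 0, 0], "jaw": 0}
  ]
}}

```text
clock: 9.15
position: [0.5445, 0.0782, 0.0777]
ee_rot: [-0.016, 1.0, 0.0, -0.001]
ft_force: [0.8, 0.1, -3.5]
width: 0.0269
finger_force: 80.3
```

```bash
python3 go.py .543 .085 .076 91.7; python3 - <<'E'
from plant import viewer; import cv2
b=viewer.grab_frame('wrist')[:,:,::-1];a=viewer.grab_frame('top')[170:310,10:220,::-1]
cv2.imwrite('pics/l5.png',cv2.hconcat([cv2.resize(a,(400,300)),cv2.resize(b,(400,300))]))
E
```

```text
travel [0.13 0.68 0.17] dr [ 0.01 -0.09  0.13] pos [0.5445 0.0782 0.0777] q [ 0.01  0.02  1.91  0.    1.21 -1.6 ] w 0.0269 F [ 0.8  0.1 -3.5] 9.15
```

View pics/l5.png

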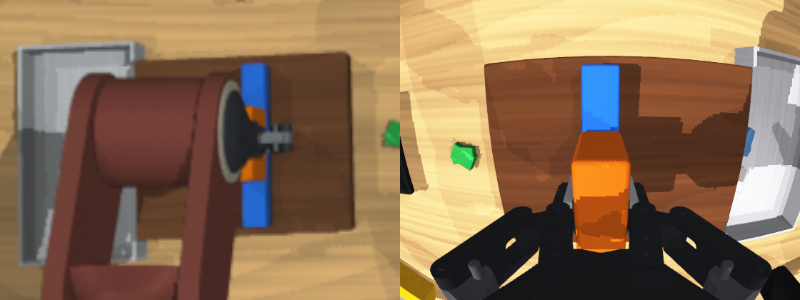

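{"api": "jog_arm", "payload": {
  "plan": [
    {"travel": [0, 0, 0.1], "dr": [0, 0, 0], "jaw": 0},
    {"travel": [0, 0, 0.2], "dr": [0, 0, 0], "jaw": 0},
    {"travel": [0, 0, 0.2], "dr": [0, 0, 0], "jaw": 0}
  ]
}}

```text
clock: 9.55
position: [0.5453, 0.0774, 0.0768]
ee_rot: [-0.015, 1.0, -0.0, 0.0]
ft_force: [-0.5, -0.8, -2.7]
width: 0.0269
finger_force: 80.3
```

{"api": "jog_arm", "payload": {
  "plan": [
    {"travel": [0, 0, 0], "dr": [0, 0, 0], "jaw": 100},
    {"travel": [0, 0, 0], "dr": [0, 0, 0], "jaw": 100},
    {"travel": [0, 0, 0], "dr": [0, 0, 0], "jaw": 100},
    {"travel": [0, 0, 0], "dr": [0, 0, 0], "jaw": 100},
    {"travel": [0, 0, 0], "dr": [0, 0, 0], "jaw": 100}
  ]
}}

```text
clock: 10.05
position: [0.5454, 0.0773, 0.077]
ee_rot: [-0.015, 1.0, -0.0, 0.0]
ft_force: [0.2, -0.3, 0.1]
width: 0.0856
finger_force: 0.0
```

Released. Now I'll retreat up and aside to look.

{"api": "jog_arm", "payload": {
  "plan": [
    {"travel": [0, 0, -4], "dr": [0, 0, 0], "jaw": 100},
    {"travel": [0, 0, -8], "dr": [0, 0, 0], "jaw": 100},
    {"travel": [0, -2, -13], "dr": [0, 0, 0], "jaw": 100},
    {"travel": [4, -7, -14], "dr": [0, 0, 0], "jaw": 100},
    {"travel": [6, -12, -14], "dr": [0, 0, 0], "jaw": 100}
  ]
}}

```text
clock: 10.55
position: [0.4976, -0.027, 0.2195]
ee_rot: [-0.017, 1.0, -0.001, 0.003]
ft_force: [0.7, -1.2, 0.9]
width: 0.0852
finger_force: 0.0
```

{"api": "jog_arm", "payload": {
  "plan": [
    {"travel": [0, -5, 0], "dr": [0, 0, 0], "jaw": 100},
    {"travel": [0, -10, 0], "dr": [0, 0, 0], "jaw": 100},
    {"travel": [0, -15, 0], "dr": [0, 0, 0], "jaw": 100},
    {"travel": [0, -18, 0], "dr": [0, 0, 0], "jaw": 100},
    {"travel": [0, -18, 0], "dr": [0, 0, 0], "jaw": 100}
  ]
}}

```text
clock: 11.05
position: [0.502, -0.2098, 0.2158]
ee_rot: [-0.013, 1.0, -0.0, 0.0]
ft_force: [-0.7, 0.0, -0.4]
width: 0.0853
finger_force: 0.0
```

```bash
python3 - <<'E'
from h import *
T=viewer.get_calibration('top');S=viewer.get_calibration('side')
t=viewer.grab_frame('top')[:,:,::-1].copy();s=viewer.grab_frame('side')[:,:,::-1]
t4=cv2.resize(t,None,fx=4,fy=4)
for b in SCR:
  cs,_=cv2.findContours(sil(T,[b],[.5445,.0775,.03],.035),0,1);cv2.drawContours(t4,cs,-1,(0,255,0),1)
# tray outline
cs,_=cv2.findContours(sil(T,[box(.22,.13,.004,.004)+[0,.185,0]],[.543,.096,.03]),0,1);cv2.drawContours(t4,cs,-1,(0,0,255),1)
cv2.imwrite('pics/f.png',cv2.vconcat([cv2.resize(t4[700:1220,0:884],(510,300)),cv2.resize(s[240:420,100:406],(510,300))]))
E
```

```text
(no output)
```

View pics/f.png

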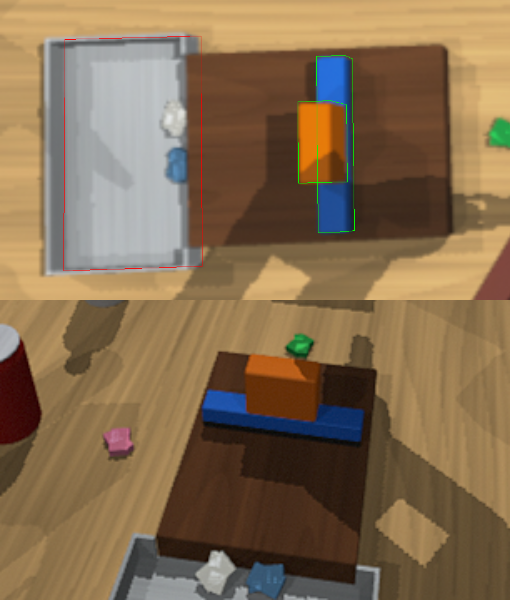

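Both chips lie in the tray by the board's end, white at (174,118) and blue at (177,165). The scraper stands upright on the board, matching its predicted outline, and the robot is clear of everything.

```bash
python3 -c "
from plant import manip; print(manip.close_job())"
```

```text
the job is handed in; nothing more can be done
None
```

I've handed in the job at about 11 s: the last pictures showed both pieces in the steel tray and the scraper upright on the cleared board, with the arm clear; no verdict came back.

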